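# Belt packs onto the charging rack in reverse order

## Task

Move the four wireless belt packs from the grey cradles of the plywood return board to the aluminium charging rack in reverse order: as seen from the robot, the pack in the leftmost cradle goes into the rightmost bay, the second from the left into the second from the right, and so on. Lay each pack flat inside the corner stops of its own bay, screen up and aerial pointing away from the robot, and let go of it. Do not knock over or push away the pump bottle beside the racks.

Things in the scene. Friction and masses are not known exactly. Their poses are not given: they have to be found in the camera images.
- pack_a: loose black belt pack, large screen in a white frame and a pink label, about 0.165 kg; starts flat, screen up, in cradle_a. Case 104 x 60 x 20 mm (28 high with the frame), grasped across the 60 mm; thin aerial sticks out 56 mm at +x. Origin on the underside, 28 mm from the case centre towards the aerial (case x -80 to +24, y -30 to +30, z 0 to 20 mm). x towards the aerial, z up.
- pack_b: loose black belt pack, two small dark screens and no label, about 0.165 kg; starts flat, screen up, in cradle_b. Case 104 x 60 x 20 mm (knobs to 21), grasped across the 60 mm; thin aerial sticks out 56 mm at +x. Origin on the underside, 28 mm from the case centre towards the aerial (case x -80 to +24, y -30 to +30, z 0 to 20 mm). x towards the aerial, z up.
- pack_c: loose black belt pack, large screen in a white frame and no label, about 0.165 kg; starts flat, screen up, in cradle_c. Case 104 x 60 x 20 mm (28 high with the frame), grasped across the 60 mm; thin aerial sticks out 56 mm at +x. Origin on the underside, 28 mm from the case centre towards the aerial (case x -80 to +24, y -30 to +30, z 0 to 20 mm). x towards the aerial, z up.
- pack_d: loose black belt pack, two small dark screens and a pink label, about 0.165 kg; starts flat, screen up, in cradle_d. Case 104 x 60 x 20 mm (knobs to 21), grasped across the 60 mm; thin aerial sticks out 56 mm at +x. Origin on the underside, 28 mm from the case centre towards the aerial (case x -80 to +24, y -30 to +30, z 0 to 20 mm). x towards the aerial, z up.
- cradle_a: fixed grey cradle on the plywood return board; pack_a starts in it. Four alike in a row, 100 mm apart along y, order shuffled. Origin: centre of its underside, 6 mm above the work surface, under the case centre; x away from the robot, y left. Pad 46 mm wide, top 8 mm above origin; 15 mm high corner stops leave 90 mm of the long sides free for fingers.
- cradle_b: fixed grey cradle on the plywood return board; pack_b starts in it. Four alike in a row, 100 mm apart along y, order shuffled. Origin: centre of its underside, 6 mm above the work surface, under the case centre; x away from the robot, y left. Pad 46 mm wide, top 8 mm above origin; 15 mm high corner stops leave 90 mm of the long sides free for fingers.
- cradle_c: fixed grey cradle on the plywood return board; pack_c starts in it. Four alike in a row, 100 mm apart along y, order shuffled. Origin: centre of its underside, 6 mm above the work surface, under the case centre; x away from the robot, y left. Pad 46 mm wide, top 8 mm above origin; 15 mm high corner stops leave 90 mm of the long sides free for fingers.
- cradle_d: fixed grey cradle on the plywood return board; pack_d starts in it. Four alike in a row, 100 mm apart along y, order shuffled. Origin: centre of its underside, 6 mm above the work surface, under the case centre; x away from the robot, y left. Pad 46 mm wide, top 8 mm above origin; 15 mm high corner stops leave 90 mm of the long sides free for fingers.
- charging_rack: fixed aluminium rack, 424 mm in y, four bays like the cradles; dark rail on its -x side. Origin: underside centre, on the work surface; x away from the robot, y left. Bay centres x 0, y +150, +50, -50, -150 mm; pad tops at z 14, plate 6, corner stops 21 mm, 9 mm play round the case. Home: case centred in the bay, aerial to +x (pack origin 28 mm to +x of bay centre).
- sanitiser_bottle: bystander: loose clear pump bottle, 73 x 67 x 148 mm, standing upright to the right of the racks; origin at the centre of its underside.

How it is judged:
At the end, for the whole second after the job is handed in: Each pack lies released, still and flat (0.1 rad) in a bay of its own, origin within 13 mm in x and y and 4 mm in height of the home point, within 0.25 rad of the rack's x, aerial away from the robot; left-to-right order is the reverse of the cradles they came from (x of pack_a in the frame of charging_rack between 0.015 and 0.041 m and z of pack_a in the frame of charging_rack between 0.01 and 0.018 m and (y of pack_a in the frame of charging_rack between 0.137 and 0.163 m or y of pack_a in the frame of charging_rack between 0.037 and 0.063 m or y of pack_a in the frame of charging_rack between -0.063 and -0.037 m or y of pack_a in the frame of charging_rack between -0.163 and -0.137 m) and angle between each of pack_a, pack_b, pack_c, pack_d's own z axis and vertical below 0.1 rad and angle between the x axis of each of pack_a, pack_b, pack_c, pack_d and the x axis of charging_rack, either way round below 0.25 rad and linear speed of each of pack_a, pack_b, pack_c, pack_d below 0.02 m/s and contact force between the fingers and pack_a below 0.05 N and x of pack_b in the frame of charging_rack between 0.015 and 0.041 m and z of pack_b in the frame of charging_rack between 0.01 and 0.018 m and (y of pack_b in the frame of charging_rack between 0.137 and 0.163 m or y of pack_b in the frame of charging_rack between 0.037 and 0.063 m or y of pack_b in the frame of charging_rack between -0.063 and -0.037 m or y of pack_b in the frame of charging_rack between -0.163 and -0.137 m) and contact force between the fingers and pack_b below 0.05 N and x of pack_c in the frame of charging_rack between 0.015 and 0.041 m and z of pack_c in the frame of charging_rack between 0.01 and 0.018 m and (y of pack_c in the frame of charging_rack between 0.137 and 0.163 m or y of pack_c in the frame of charging_rack between 0.037 and 0.063 m or y of pack_c in the frame of charging_rack between -0.063 and -0.037 m or y of pack_c in the frame of charging_rack between -0.163 and -0.137 m) and contact force between the fingers and pack_c below 0.05 N and x of pack_d in the frame of charging_rack between 0.015 and 0.041 m and z of pack_d in the frame of charging_rack between 0.01 and 0.018 m and (y of pack_d in the frame of charging_rack between 0.137 and 0.163 m or y of pack_d in the frame of charging_rack between 0.037 and 0.063 m or y of pack_d in the frame of charging_rack between -0.063 and -0.037 m or y of pack_d in the frame of charging_rack between -0.163 and -0.137 m) and contact force between the fingers and pack_d below 0.05 N and ((y of cradle_a in the frame of cradle_b above 0 m and y of pack_a in the frame of pack_b below -0.05 m) or (y of cradle_a in the frame of cradle_b below 0 m and y of pack_a in the frame of pack_b above 0.05 m)) and ((y of cradle_a in the frame of cradle_c above 0 m and y of pack_a in the frame of pack_c below -0.05 m) or (y of cradle_a in the frame of cradle_c below 0 m and y of pack_a in the frame of pack_c above 0.05 m)) and ((y of cradle_a in the frame of cradle_d above 0 m and y of pack_a in the frame of pack_d below -0.05 m) or (y of cradle_a in the frame of cradle_d below 0 m and y of pack_a in the frame of pack_d above 0.05 m)) and ((y of cradle_b in the frame of cradle_c above 0 m and y of pack_b in the frame of pack_c below -0.05 m) or (y of cradle_b in the frame of cradle_c below 0 m and y of pack_b in the frame of pack_c above 0.05 m)) and ((y of cradle_b in the frame of cradle_d above 0 m and y of pack_b in the frame of pack_d below -0.05 m) or (y of cradle_b in the frame of cradle_d below 0 m and y of pack_b in the frame of pack_d above 0.05 m)) and ((y of cradle_c in the frame of cradle_d above 0 m and y of pack_c in the frame of pack_d below -0.05 m) or (y of cradle_c in the frame of cradle_d below 0 m and y of pack_c in the frame of pack_d above 0.05 m))); the robot touches nothing.
It fails at once if the pump bottle is tipped or pushed away (tilt over 0.3 rad or moved more than 40 mm) (angle between sanitiser_bottle's own z axis and vertical above 0.3 rad or distance of sanitiser_bottle from where it was at the start of the episode above 0.04 m).
It also fails if it takes over 83 s, if anything falls off the work surface, if the arm or the gripper's body presses on something with over 40 N, if the wrist force passes 120 N, or if a joint passes its speed limit or range.

## Robot

A 6-joint arm with a two-finger parallel gripper is mounted at the origin on a cart in front of the work surface, level with it; the furniture and walls round the work are solid. World frame = base frame: x ahead of the robot, y to its left, z up, the work surface at z = 0. Lengths are in m, angles in rad, forces in N, time in s.
With the tool pointing down it reaches from about 0.35 to 1 m from the base axis. Payload 7.1 kg.
Tool frame: the origin (TCP) lies midway between the tips of the shut fingers; the grasp point (between the pads) lies 19 mm behind it (arm.grasp_offset is the z of the grasp point in the tool frame, in m); z points along the fingers, y is the line along which they close (so a half turn about z gives the same grasp; the last joint's range is limited). The gripper opens to 85 mm and grips with 20 to 120 N. Pads are 22 mm wide; open, the fingers measure 114 mm over their backs; the gripper's body (76 mm by 85 mm) begins 54 mm behind the grasp point. The pads swing forward as they close: fully open they stand 13 mm farther back than shut.
Start: joints at [-1.161, 0.423, 1.63, -0, 1.089, -0.019], TCP at [0.26, -0.568, 0.231] pointing down, gripper open.
Joint ranges: [-3, 3], [-0.9, 2.11], [0.09, 2.58], [-1.31, 4.45], [0.11, 2.69], [-2.54, 2.54]. Speed limits (rad/s): [2.39, 2.39, 3.01, 3.14, 3.14, 3.14].

## Interface

Orientations are given as a unit quaternion [x, y, z, w].
In Python, from cell import arm gives the robot as it stands.
- The arm moves only by the tool servo_tool, never from a script. Its argument "commands" is a list of rows, each a list of 7 numbers: the turn, a rotation vector about the tool's x, y, z in degrees, then the shift along the tool's x, y, z in cm, then the closure, from 0 (fully open) to 1 (shut). In form: [[rx, ry, rz, x, y, z, hand], ...]. A call has 1 to 12 rows; each row shifts and turns the commanded pose from where the row before left it, along the tool's axes as they then stand; what a row does not reach is not made up. A row lasts 1/10 s, in which the tool goes at most 50 mm and 8.59 degrees, less where a joint would pass 70% of its speed; a pose out of reach is approached as far as the arm can. A call is refused whole if a number of a shift passes 5 or a number of a turn 8.59, either way. A call with a gripper value outside its range is refused whole. The fingers move at their own pace and stop on an object; the grip force is fixed at half the most. Time passes only in rows, so rows that do not move let the fingers close. It gives the time, the measured TCP pose, the force, the opening and the grip force at its end, in the units of the state.
- arm.state(): the state, without advancing time (a new reading comes with each control period).
- arm.capture(name): name is "scene" or "top" or "wrist"; returns the picture (400x640x3 uint8, red, green, blue); there is no depth.
- arm.calibration(name): a dict with "fx", "fy", "cx", "cy" (pixels), "origin" and "attitude" of the camera in the world; the wrist camera has in their place "T_tool_cam" (4x4, takes a point from camera to tool coordinates, whose origin is the TCP and whose axes are the flange's). Camera axes: x right, y down, z forward; pixel columns grow to the right and rows downward; lengths in m; the calibration is good to about 2 mm. A picture is of the moment at which its call begins: read the wrist's pose just before it. calibration takes no time and is no camera call.
- arm.hand_in(): hands the job in; it is judged then, once.
The state is a dict: "time_s": time; "joint_pos": joint angles; "qvel": joint speeds; "tau": joint torques, N m; "tool_pos": TCP position; "ee_rot": TCP orientation; "wrist_force": force on the tool from outside, world axes, zero at the start; "torque": the same for the moment, N m; "opening": finger opening in m; "finger_force": force on a finger pad.
Only numpy, scipy, OpenCV 4.12 (cv2) and the standard library are available. Lean on these libraries where they do the work, as an engineer would, in place of code of your own. Each camera call takes 0.05 s, during which the arm holds its last target. There are 200 camera calls.

## Working session

There is one attempt and no reset: what is moved stays moved. The work goes in short steps, Python scripts to look and compute and a tool call to move; the robot and the scene stay as the last step left them, time stands still between calls to the robot, and variables do not carry over. Pictures are saved under pics/ and viewed, at most 14 in all, crops included, and the job is handed in when it is done.

Besides the shell and the picture viewer there is one more tool, called after "Request:" by a JSON object that holds its "api" and its "payload". servo_tool: Moves the arm, as the interface text tells. Its arguments: {"type":"object","properties":{"commands":{"type":"array"}},"required":["commands"]}

```bash
mkdir -p pics; ls
python3 - <<'E'
from cell import arm
import cv2
s=arm.state();print(s['time_s'],s['tool_pos'],s['ee_rot'],s['opening'],arm.grasp_offset)
for n in('top','scene'):
    cv2.imwrite(f'pics/{n}0.png',arm.capture(n)[:,:,::-1]);print(n,arm.calibration(n))
print(arm.calibration('wrist'))
E
```

```text
pics
0.0 [ 0.25966639 -0.56788477  0.23051863] [ 9.77097458e-01  2.12790784e-01 -1.56147996e-04 -7.85161014e-04] 0.08529757513644927 -0.0187
top {'fx': 393.7745939983237, 'fy': 393.7745939983237, 'cx': 320.3231935905673, 'cy': 200.01886616053645, 'origin': array([ 0.42651882, -0.05441076,  0.91532746]), 'attitude': array([-0.70379737,  0.70577317, -0.0621387 ,  0.05188719])}
scene {'fx': 495.08490118423157, 'fy': 495.08490118423157, 'cx': 314.7233513371307, 'cy': 201.94962856892934, 'origin': array([-0.36914546, -0.70047657,  0.72264484]), 'attitude': array([ 0.77881657, -0.39102627,  0.23294991, -0.43159883])}
{'fx': 351.31022177839435, 'fy': 351.31022177839435, 'cx': 318.58984881987897, 'cy': 195.66723408673414, 'T_tool_cam': array([[-1.27866740e-03, -9.54392950e-01, -2.98550601e-01,
         7.71462018e-02],
       [ 9.99999161e-01, -1.15781559e-03, -5.81661138e-04,
         3.42765428e-04],
       [ 2.09466747e-04, -2.98551094e-01,  9.54393630e-01,
        -1.42727319e-01],
       [ 0.00000000e+00,  0.00000000e+00,  0.00000000e+00,
         1.00000000e+00]])}
```

View pics/top0.png

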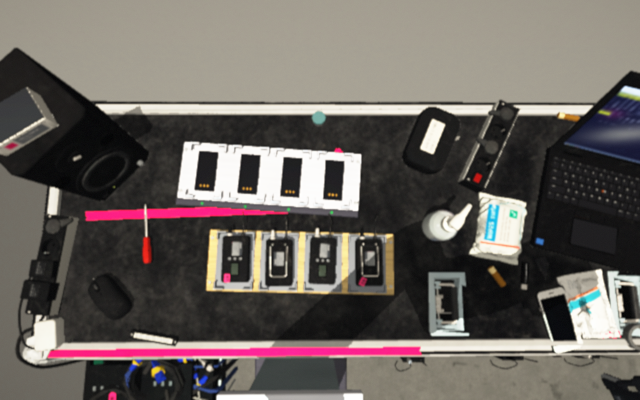

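View pics/scene0.png

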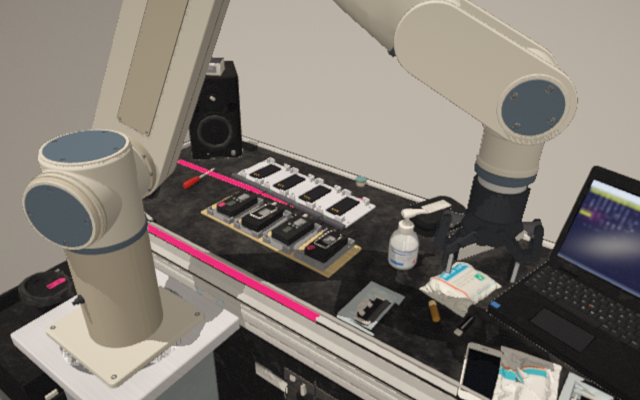

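The top view (arm not drawn in it) shows four packs in cradles at about (237,260) two screens + label = d, (280,260) white frame = c, (322,260) two screens = b, (368,260) white frame + label = a. The rack is at (270,178) and the bottle at (445,222). I'll zoom in and measure.

```bash
cat > h.py <<'E'
import numpy as np,cv2
from scipy.spatial.transform import Rotation as R
from cell import arm
def cam(n):
    c=arm.calibration(n); K=np.array([[c['fx'],0,c['cx']],[0,c['fy'],c['cy']],[0,0,1]])
    if n=='wrist':
        s=arm.state();T=np.eye(4);T[:3,:3]=R.from_quat(s['ee_rot']).as_matrix();T[:3,3]=s['tool_pos']
        T=T@c['T_tool_cam'];return K,T[:3,:3],T[:3,3]
    return K,R.from_quat(c['attitude']).as_matrix(),np.array(c['origin'])
def ray(C,px,z):
    K,A,o=C;px=np.atleast_2d(px).astype(float)
    d=(np.c_[px,np.ones(len(px))]@np.linalg.inv(K).T)@A.T
    return o+d*((z-o[2])/d[:,2:3])
def proj(C,P):
    K,A,o=C;q=(np.atleast_2d(P)-o)@A@K.T;return q[:,:2]/q[:,2:]
def rectify(im,C,z,x0,x1,y0,y1,s):  # top-down metric view of plane z, s px/m, +x up, +y left
    q=np.float32([[x1,y1],[x1,y0],[x0,y0],[x0,y1]])
    p=proj(C,np.c_[q,np.full(4,z)]).astype(np.float32)
    w,h=int((y1-y0)*s),int((x1-x0)*s)
    return cv2.warpPerspective(im,cv2.getPerspectiveTransform(p,np.float32([[0,0],[w,0],[w,h],[0,h]])),(w,h),flags=cv2.INTER_CUBIC)
E
python3 - <<'E'
from h import *
C=cam('top');im=cv2.imread('pics/top0.png')
cv2.imwrite('pics/top_crop.png',cv2.resize(im[125:310,165:410],(784,592),interpolation=cv2.INTER_CUBIC))
print(ray(C,[[297,385],[197,177],[445,222]],0.01))
w=((im.min(2)>200)*255).astype(np.uint8)
cs,_=cv2.findContours(cv2.morphologyEx(w,cv2.MORPH_CLOSE,np.ones((5,5))),0,2)
for c in sorted(cs,key=cv2.contourArea)[-3:]:
    r=cv2.minAreaRect(c);b=ray(C,cv2.boxPoints(r),.006);print(r);print(b.round(4),b.mean(0))
E
```

```text
[[ 0.16876708 -0.01583308  0.01      ]
 [ 0.62902193  0.22068424  0.01      ]
 [ 0.52182177 -0.35684083  0.01      ]]
((262.5, 109.0), (8.0, 329.0), 90.0)
[[ 0.808   0.4682  0.006 ]
 [ 0.8096 -0.3298  0.006 ]
 [ 0.789  -0.3288  0.006 ]
 [ 0.7877  0.4664  0.006 ]] [0.79857962 0.06899746 0.006     ]
((494.423828125, 317.43402099609375), (80.1529312133789, 294.1790771484375), 85.91438293457031)
[[ 0.3732 -0.1226  0.006 ]
 [ 0.4172 -0.7996  0.006 ]
 [ 0.2414 -0.7887  0.006 ]
 [ 0.202  -0.1327  0.006 ]] [ 0.30842536 -0.46091265  0.006     ]
((269.4187927246094, 175.63705444335938), (180.1837921142578, 56.9263916015625), 4.085616588592529)
[[ 0.5808  0.2648  0.006 ]
 [ 0.7182  0.2626  0.006 ]
 [ 0.6866 -0.1663  0.006 ]
 [ 0.5498 -0.154   0.006 ]] [0.63388115 0.05177034 0.006     ]
```

View pics/top_crop.png

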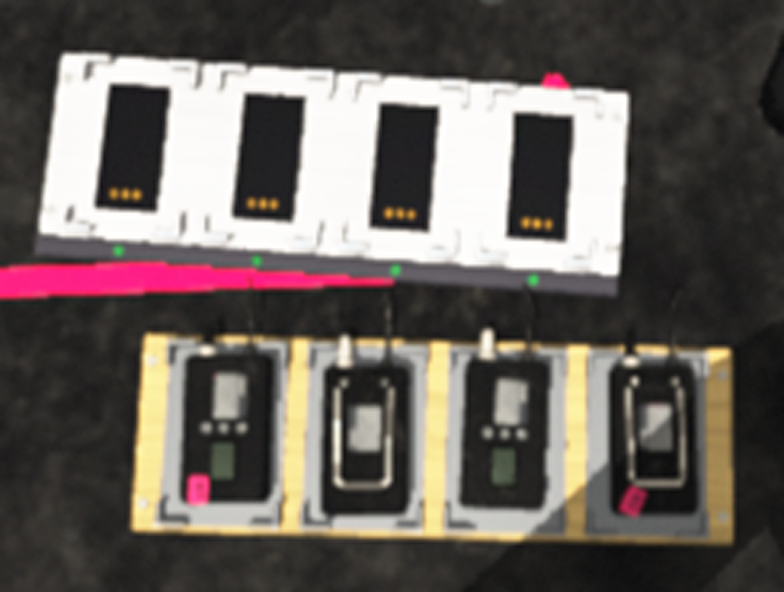

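The zoom confirms the left-to-right order d, c, b, a. The dark bay pads and black cases are clearly separable, so I'll measure both from the top view.

Run:
```python
from h import *
C=cam('top');im=cv2.imread('pics/top0.png')
def blobs(z,x0,x1,y0,y1,thr,lo,hi,k):
    s=1000;r=rectify(im,C,z,x0,x1,y0,y1,s)
    m=((r.max(2)<thr)*255).astype(np.uint8);m=cv2.morphologyEx(m,cv2.MORPH_CLOSE,np.ones((k,k)));m=cv2.morphologyEx(m,cv2.MORPH_OPEN,np.ones((k,k)))
    cs,_=cv2.findContours(m,0,2)
    for c in cs:
        a=cv2.contourArea(c)
        if lo<a<hi:
            (u,v),(w,h),t=cv2.minAreaRect(c);print('x %.4f y %.4f'%(x1-v/s,y1-u/s),'size',round(w),round(h),'ang',round(t,1),a)
    return r
print('bays');blobs(.014,.5,.78,-.25,.33,90,2500,6000,9)
print('packs')
r=blobs(.034,.3,.56,-.25,.3,55,2500,9000,15)
b=rectify(im,C,.006,.3,.56,-.25,.3,1000)
cv2.imwrite('pics/rp.png',r)
hsv=cv2.cvtColor(b,cv2.COLOR_BGR2HSV);m=cv2.inRange(hsv,(15,60,60),(35,255,255));m=cv2.morphologyEx(m,cv2.MORPH_CLOSE,np.ones((5,5)))
p=cv2.findNonZero(m);(u,v),(w,h),t=cv2.minAreaRect(p);print('board %.4f %.4f'%(.56-v/1000,.3-u/1000),w,h,t)
```

```text
bays
x 0.6218 y -0.0985 size 42 92 ang 4.2 3630.5
x 0.6289 y 0.0010 size 42 91 ang 4.2 3629.0
x 0.6364 y 0.0996 size 43 92 ang 4.2 3770.0
x 0.6437 y 0.1989 size 43 92 ang 4.1 3809.0
packs
board 0.4324 -0.0219 428.08868408203125 144.4237060546875 1.5074357986450195
```

View pics/rp.png

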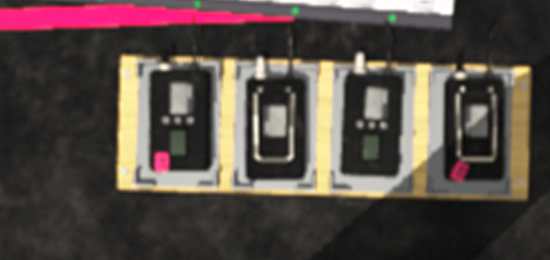

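The rectified view shows the packs d, c, b, a at about y 0.12, 0.02, -0.07, -0.17. The bays are at (0.644,0.199), (0.636,0.100), (0.629,0.001) and (0.622,-0.099), with spacing 99.7 mm and yaw -4.2°, which matches the given sizes. Next I'll look with the wrist camera from above.

Request:
{"api": "servo_tool", "payload": {"commands": [[0,0,6.9,0,0,-0.5,0],[0,0,6.9,0,0,-0.5,0],[0,0,6.9,0,0,-0.5,0],[0,0,6.9,0,0,-0.5,0],[0,0,0,2.16,-4.93,0,0],[0,0,0,2.16,-4.93,0,0],[0,0,0,2.16,-4.93,0,0],[0,0,0,2.16,-4.93,0,0],[0,0,0,2.16,-4.93,0,0],[0,0,0,2.16,-4.93,0,0],[0,0,0,2.16,-4.93,0,0],[0,0,0,2.16,-4.93,0,0]]}}

```text
time_s: 1.3
tool_pos: [0.4399, -0.2091, 0.2513]
ee_rot: [1.0, -0.027, -0.0, -0.0]
wrist_force: [-0.1, -0.7, 0.6]
opening: 0.0854
finger_force: 0.0
```

Request:
{"api": "servo_tool", "payload": {"commands": [[0,0,0,2.16,-4.93,0,0],[0,0,0,2.16,-4.93,0,0],[0,0,0,2.16,-4.93,0,0],[0,0,0,2.16,-4.93,0,0],[0,0,0,0,0,0,0],[0,0,0,0,0,0,0],[0,0,0,0,0,0,0]]}}

```text
time_s: 2.0
tool_pos: [0.5287, -0.0329, 0.2509]
ee_rot: [1.0, -0.027, -0.001, 0.0]
wrist_force: [-0.3, -0.5, 0.0]
opening: 0.0855
finger_force: 0.0
```

```bash
cat >> h.py <<'E'
def yaw():
    A=R.from_quat(arm.state()['ee_rot']).as_matrix();return np.degrees(np.arctan2(A[1,0],A[0,0]))
def go(x,y,z,psi):
    """turn about tool z (deg), then shift in tool axes (cm) to bring the TCP to x,y,z with tool x at yaw psi (deg)"""
    s=arm.state();d=np.array([x,y,z])-s['tool_pos'];p=np.radians(psi)
    print('rz %.2f  x %.2f y %.2f z %.2f cm'%(yaw()-psi,*(100*np.array([np.cos(p)*d[0]+np.sin(p)*d[1],np.sin(p)*d[0]-np.cos(p)*d[1],-d[2]]))),'t',s['time_s'])
E
python3 - <<'E'
from h import *
s=arm.state();print(s['time_s'],s['tool_pos'],yaw(),R.from_quat(s['ee_rot']).as_matrix()[:,2],abs(s['qvel']).max())
C=cam('wrist');im=arm.capture('wrist')[:,:,::-1].copy();cv2.imwrite('pics/w0.png',im);np.savez('pics/w0.npz',*C)
E
```

```text
2.0 [ 0.52871279 -0.0329329   0.25094982] -3.049420287302858 [-1.08625654e-03 -2.27132350e-04 -9.99999384e-01] 0.019948344708415406
```

View pics/w0.png

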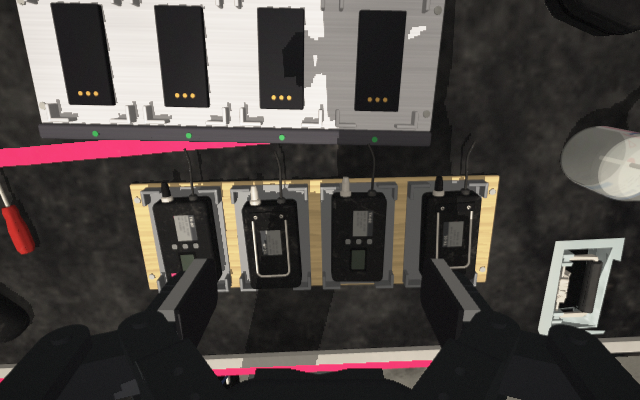

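The wrist view shows the packs at columns 183, 272, 358 and 450 (row ~235), with the fingers hiding the near ends of the outer two. The rack bays are at the top, columns 85 to 380. I'll segment cases and pads in rectified views.

Run:
```python
from h import *
z=np.load('pics/w0.npz');C=(z['arr_0'],z['arr_1'],z['arr_2']);im=cv2.imread('pics/w0.png')
s=2000
def blobs(zz,x0,x1,y0,y1,thr,lo,hi,k):
    r=rectify(im,C,zz,x0,x1,y0,y1,s)
    m=((r.max(2)<thr)*255).astype(np.uint8);m=cv2.morphologyEx(m,cv2.MORPH_CLOSE,np.ones((k,k)));m=cv2.morphologyEx(m,cv2.MORPH_OPEN,np.ones((2*k,2*k)))
    cs,_=cv2.findContours(m,0,2)
    for c in cs:
        a=cv2.contourArea(c)/s/s*1e6
        if lo<a<hi:
            (u,v),(w,h),t=cv2.minAreaRect(c);print('x %.4f y %.4f'%(x1-v/s,y1-u/s),'size',w*1000/s,h*1000/s,'ang',round(t,1),a)
    return r
print('bays');blobs(.014,.52,.70,-.2,.27,60,1500,6000,9)
a=rectify(im,C,.034,.36,.5,-.23,.17,2000)
cv2.imwrite('pics/rw.png',a)
g=rectify(im,C,.008,.52,.70,-.2,.27,1600);cv2.imwrite('pics/rb.png',g)
```

```text
bays
x 0.6245 y -0.0997 size 45.837379455566406 94.86970520019531 ang 4.2 4239.25
x 0.6321 y -0.0010 size 44.96683883666992 94.1648941040039 ang 4.2 3866.4999999999995
x 0.6394 y 0.0978 size 46.44546890258789 94.4984130859375 ang 4.3 4279.375
x 0.6506 y 0.1963 size 48.32085418701172 102.1636734008789 ang 4.3 4741.749999999999
```

View pics/rw.png

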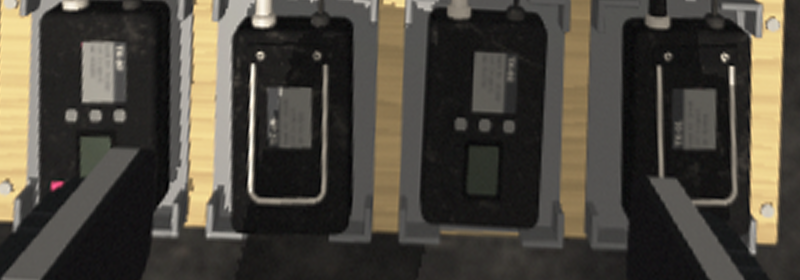

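View pics/rb.png

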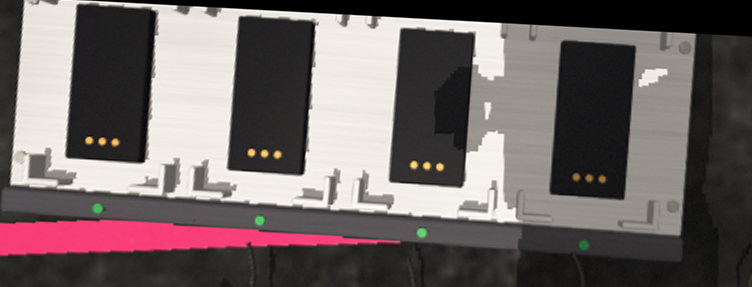

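The rectified wrist view gives these case centres:

| Pack | x | y |
|---|---|---|
| d | 0.444 | 0.121 |
| c | 0.436 | 0.024 |
| b | 0.438 | -0.0725 |
| a | 0.4355 | -0.175 |

The c outline is 60 mm wide, which checks. The bays agree with the top view to about 3 mm. I'll use the wrist figures for both pick and place so the camera offset cancels.

Destinations: d to (0.6245,-0.0997), c to (0.632,-0.001), b to (0.6395,0.098), a to (0.647,0.1965).

```bash
python3 -c "
from h import *
go(.444,.121,.09,-2.5)"
```

```text
rz -0.60  x -9.13 y -15.05 z 16.11 cm t 2.05
```

Request:
{"api": "servo_tool", "payload": {"commands": [[0,0,-0.6,-1.5,-2.5,1.3,0],[0,0,0,-1.5,-2.5,2.9,0],[0,0,0,-1.5,-2.5,2.9,0],[0,0,0,-1.5,-2.5,3,0],[0,0,0,-1.5,-2.5,3,0],[0,0,0,-1.5,-2.5,3,0],[0,0,0,0,0,0,0],[0,0,0,0,0,0,0],[0,0,0,0,0,0,0]]}}

```text
time_s: 2.95
tool_pos: [0.4474, 0.1206, 0.0912]
ee_rot: [1.0, -0.022, 0.001, -0.0]
wrist_force: [0.1, -1.5, -0.6]
opening: 0.0854
finger_force: 0.0
```

Run:
```python
from h import *
go(.444,.121,.009,-2.5)
C=cam('wrist');im=arm.capture('wrist')[:,:,::-1].copy();cv2.imwrite('pics/w1.png',im)
for X in(.392,.496):print(proj(C,[[X,.151,.034],[X,.091,.034]]).round())
```

```text
rz -0.03  x -0.34 y -0.03 z 8.22 cm t 2.95
[[277. 300.]
 [368. 296.]]
[[262. 141.]
 [367. 136.]]
```

View pics/w1.png

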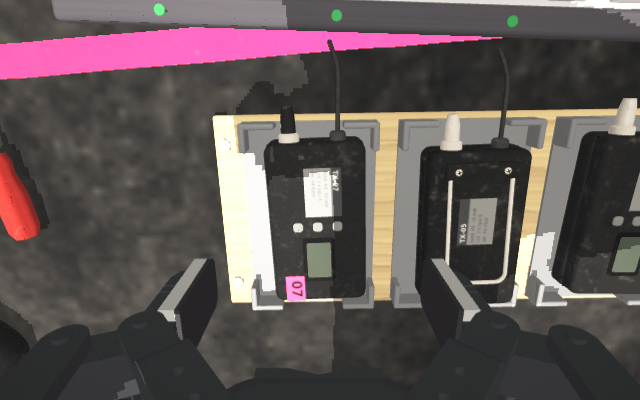

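The case outline runs rows 138 to 300 and columns 267 to 365, which matches the predicted corners to about 2 px. Descending and gripping.

Request:
{"api": "servo_tool", "payload": {"commands": [[0,0,0,-0.34,0,1.2,0],[0,0,0,0,0,2,0],[0,0,0,0,0,2,0],[0,0,0,0,0,2,0],[0,0,0,0,0,1,0],[0,0,0,0,0,0,0],[0,0,0,0,0,0,0.6],[0,0,0,0,0,0,1],[0,0,0,0,0,0,1],[0,0,0,0,0,0,1],[0,0,0,0,0,0,1]]}}

```text
time_s: 4.1
tool_pos: [0.4436, 0.1217, 0.0097]
ee_rot: [1.0, -0.021, 0.001, -0.0]
wrist_force: [0.3, -2.2, 7.1]
opening: 0.059
finger_force: 63.2
```

```bash
python3 -c "
from h import *
s=arm.state();print(s['tool_pos'],s['opening'],s['finger_force'],s['wrist_force'])
go(.444,.121,.009,-2.5)"
```

```text
[0.44361616 0.12170072 0.00966803] 0.05902439434185822 63.164098262786865 [ 0.28734473 -2.22735778  7.06651507]
rz 0.09  x 0.04 y 0.07 z 0.07 cm t 4.1
```

Request:
{"api": "servo_tool", "payload": {"commands": [[0,0,0,0,0,-1,1],[0,0,0,0,0,-2,1],[0,0,0,0,0,-2.5,1],[0,0,1.7,0,0,-2.5,1],[0,0,0,1,1,-0.5,1],[0,0,0,2.5,2.5,0,1],[0,0,0,3,3.2,0,1],[0,0,0,3,3.2,0,1],[0,0,0,3,3.2,0,1],[0,0,0,3,3.2,0,1],[0,0,0,2.5,2.5,0,1],[0,0,0,1.2,1.4,0,1]]}}

```text
time_s: 5.3
tool_pos: [0.6218, -0.0971, 0.0934]
ee_rot: [0.999, -0.037, 0.001, 0.0]
wrist_force: [-0.5, 0.6, -1.4]
opening: 0.0589
finger_force: 64.9
```

Request:
{"api": "servo_tool", "payload": {"commands": [[0,0,0,0,0,0,1],[0,0,0,0,0,0,1]]}}

```text
time_s: 5.5
tool_pos: [0.6188, -0.0941, 0.0928]
ee_rot: [0.999, -0.036, -0.001, -0.0]
wrist_force: [-0.0, 1.2, -1.6]
opening: 0.0591
finger_force: 64.9
```

Run:
```python
from h import *
s=arm.state();print(s['tool_pos'],s['opening'],s['finger_force'],s['wrist_force'])
go(.6245,-.0997,.0095,-4.2)
C=cam('wrist');im=arm.capture('wrist')[:,:,::-1].copy();cv2.imwrite('pics/w2.png',im)
```

```text
[ 0.61883798 -0.0941028   0.09277206] 0.05913096334523858 64.87473607063293 [-0.03405099  1.19137636 -1.63878812]
rz 0.02  x 0.61 y 0.52 z 8.33 cm t 5.5
```

View pics/w2.png

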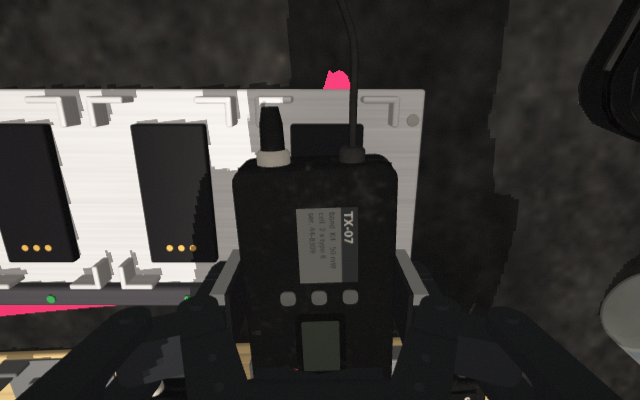

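Pack d is held straight over the rightmost bay, aerial away from the robot. The residual is 6 mm in x and 5 mm in y. Lowering.

Request:
{"api": "servo_tool", "payload": {"commands": [[0,0,0,0.3,0.3,1,1],[0,0,0,0.3,0.2,2,1],[0,0,0,0,0,2,1],[0,0,0,0,0,1.8,1],[0,0,0,0,0,1,1],[0,0,0,0,0,0.3,1],[0,0,0,0,0,0,1],[0,0,0,0,0,0,1]]}}

```text
time_s: 6.35
tool_pos: [0.6259, -0.0991, 0.013]
ee_rot: [0.999, -0.036, 0.001, 0.0]
wrist_force: [0.3, -0.6, -1.5]
opening: 0.0585
finger_force: 64.9
```

```bash
python3 -c "
from h import *
s=arm.state();print(s['tool_pos'],s['opening'],s['finger_force'],s['wrist_force'])
go(.6245,-.0997,.0097,-4.2)"
```

```text
[ 0.6258705  -0.09912463  0.01298926] 0.05850058349455307 64.89419102668762 [ 0.34766597 -0.59274708 -1.47757058]
rz 0.07  x -0.13 y 0.07 z 0.33 cm t 6.35
```

Lower the last 3 mm, release, and rise.

Request:
{"api": "servo_tool", "payload": {"commands": [[0,0,0,-0.1,0,0.3,1],[0,0,0,0,0,0,1],[0,0,0,0,0,0,0.5],[0,0,0,0,0,0,0],[0,0,0,0,0,0,0],[0,0,0,0,0,0,0],[0,0,0,0,0,0,0],[0,0,0,0,0,-1.5,0],[0,0,0,0,0,-3,0],[0,0,0,0,0,-3,0],[0,0,0,0,0,-1.5,0]]}}

```text
time_s: 7.45
tool_pos: [0.6258, -0.0993, 0.1029]
ee_rot: [0.999, -0.036, 0.002, 0.0]
wrist_force: [0.2, 0.3, 0.2]
opening: 0.0851
finger_force: 0.0
```

Run:
```python
from h import *
go(.436,.024,.09,-2.5)
C=cam('wrist');im=arm.capture('wrist')[:,:,::-1].copy();cv2.imwrite('pics/w3.png',im)
```

```text
rz -1.63  x -19.50 y -11.49 z 1.29 cm t 7.45
```

View pics/w3.png

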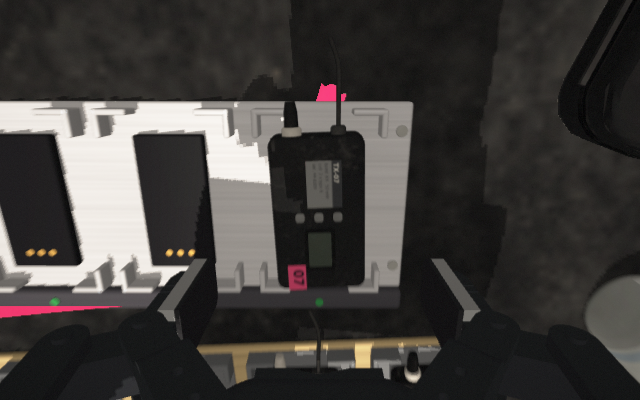

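Pack d lies inside the corner stops of the rightmost bay (rows 133 to 285, columns 270 to 365) and is released. Next is pack c.

Request:
{"api": "servo_tool", "payload": {"commands": [[0,0,-1.6,-1,-0.6,0,0],[0,0,0,-3,-1.7,0,0],[0,0,0,-3.5,-2.1,0,0],[0,0,0,-3.5,-2.1,0,0],[0,0,0,-3.5,-2.1,0,0],[0,0,0,-3,-1.7,0.5,0],[0,0,0,-2,-1.2,0.8,0],[0,0,0,0,0,0,0],[0,0,0,0,0,0,0]]}}

```text
time_s: 8.4
tool_pos: [0.4338, 0.025, 0.0856]
ee_rot: [1.0, -0.021, -0.001, 0.0]
wrist_force: [0.1, 0.1, -0.5]
opening: 0.0854
finger_force: 0.0
```

Run:
```python
from h import *
go(.436,.024,.009,-2.5)
C=cam('wrist');im=arm.capture('wrist')[:,:,::-1].copy();cv2.imwrite('pics/w4.png',im)
for X in(.384,.488):print(proj(C,[[X,.054,.034],[X,-.006,.034]]).round())
```

```text
rz 0.07  x 0.23 y 0.09 z 7.66 cm t 8.4
[[277. 296.]
 [371. 293.]]
[[262. 132.]
 [371. 127.]]
```

View pics/w4.png

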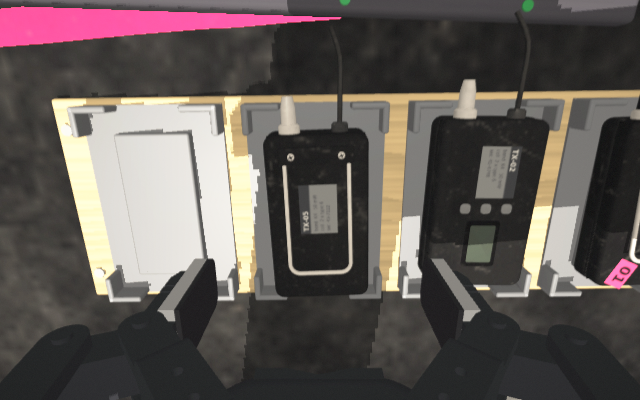

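Pack c spans rows 129 to 294 and columns 266 to 369, as predicted. Gripping.

Request:
{"api": "servo_tool", "payload": {"commands": [[0,0,0,0.2,0.1,1,0],[0,0,0,0,0,2,0],[0,0,0,0,0,2,0],[0,0,0,0,0,1.6,0],[0,0,0,0,0,1,0],[0,0,0,0,0,0,0],[0,0,0,0,0,0,0.6],[0,0,0,0,0,0,1],[0,0,0,0,0,0,1],[0,0,0,0,0,0,1],[0,0,0,0,0,0,1]]}}

```text
time_s: 9.55
tool_pos: [0.4374, 0.0236, 0.0112]
ee_rot: [1.0, -0.022, 0.001, 0.0]
wrist_force: [-0.7, -1.5, 6.9]
opening: 0.0585
finger_force: 64.9
```

```bash
python3 -c "
from h import *
s=arm.state();print(s['tool_pos'],s['opening'],s['finger_force'],s['wrist_force'])
go(.632,-.001,.09,-4.2)"
```

```text
[0.43740368 0.02360251 0.01118901] 0.058519627507822115 64.9298894405365 [-0.71592669 -1.52502135  6.93694282]
rz 1.68  x 19.59 y 1.03 z -7.88 cm t 9.55
```

Request:
{"api": "servo_tool", "payload": {"commands": [[0,0,0,0,0,-1,1],[0,0,0,0,0,-2,1],[0,0,0,0,0,-2.5,1],[0,0,1.7,0,0,-2.5,1],[0,0,0,1,0,0,1],[0,0,0,2.5,0.2,0,1],[0,0,0,3.5,0.2,0,1],[0,0,0,3.5,0.2,0,1],[0,0,0,3.5,0.2,0,1],[0,0,0,3.2,0.2,0,1],[0,0,0,2.5,0,0,1],[0,0,0,0,0,0,1]]}}

```text
time_s: 10.75
tool_pos: [0.6361, -0.0012, 0.0898]
ee_rot: [0.999, -0.037, 0.002, -0.0]
wrist_force: [-1.0, 0.3, -2.0]
opening: 0.0587
finger_force: 64.9
```

Request:
{"api": "servo_tool", "payload": {"commands": [[0,0,0,0,0,0,1],[0,0,0,0,0,0,1]]}}

```text
time_s: 10.95
tool_pos: [0.6309, -0.0007, 0.0894]
ee_rot: [0.999, -0.037, -0.001, -0.0]
wrist_force: [-0.6, 0.5, -2.1]
opening: 0.059
finger_force: 64.9
```

```bash
python3 -c "
from h import *
s=arm.state();print(s['tool_pos'],s['opening'],s['finger_force'],s['wrist_force'])
go(.6335,-.001,.0105,-4.2)"
```

```text
[ 0.63090264 -0.00073578  0.08942537] 0.05899342339116167 64.9258017539978 [-0.64863901  0.51135142 -2.13712097]
rz -0.02  x 0.26 y 0.01 z 7.89 cm t 10.95
```

Request:
{"api": "servo_tool", "payload": {"commands": [[0,0,0,0.2,0,1,1],[0,0,0,0,0,2,1],[0,0,0,0,0,2,1],[0,0,0,0,0,1.7,1],[0,0,0,0,0,1,1],[0,0,0,0,0,0.2,1],[0,0,0,0,0,0,1],[0,0,0,0,0,0,1]]}}

```text
time_s: 11.75
tool_pos: [0.6346, -0.001, 0.0113]
ee_rot: [0.999, -0.037, 0.0, -0.0]
wrist_force: [0.4, 0.0, -1.5]
opening: 0.059
finger_force: 64.8
```

```bash
python3 -c "
from h import *
s=arm.state();print(s['tool_pos'],s['opening'],s['finger_force'],s['wrist_force'])
go(.6335,-.001,.0107,-4.2)"
```

```text
[ 0.63458061 -0.00095654  0.01133206] 0.05904266234517365 64.75878953933716 [ 0.38682648  0.01064176 -1.49532463]
rz -0.03  x -0.11 y 0.01 z 0.06 cm t 11.75
```

Request:
{"api": "servo_tool", "payload": {"commands": [[0,0,0,-0.1,0,0.1,1],[0,0,0,0,0,0,1],[0,0,0,0,0,0,0.5],[0,0,0,0,0,0,0],[0,0,0,0,0,0,0],[0,0,0,0,0,0,0],[0,0,0,0,0,0,0],[0,0,0,0,0,-1.5,0],[0,0,0,0,0,-3,0],[0,0,0,0,0,-3,0],[0,0,0,0,0,-1.5,0]]}}

```text
time_s: 12.85
tool_pos: [0.635, -0.0009, 0.1038]
ee_rot: [0.999, -0.037, 0.002, -0.0]
wrist_force: [-0.2, 0.4, 0.3]
opening: 0.0853
finger_force: 0.0
```

Run:
```python
from h import *
go(.438,-.0725,.09,-2.5)
```

```text
rz -1.73  x -19.36 y 8.01 z 1.38 cm t 12.85
```

Request:
{"api": "servo_tool", "payload": {"commands": [[0,0,-1.7,-1,0.4,0,0],[0,0,0,-3,1.2,0,0],[0,0,0,-3.5,1.5,0,0],[0,0,0,-3.5,1.5,0,0],[0,0,0,-3.5,1.5,0,0],[0,0,0,-3,1.2,0.5,0],[0,0,0,-1.8,0.7,0.5,0],[0,0,0,0,0,0,0],[0,0,0,0,0,0,0]]}}

```text
time_s: 13.75
tool_pos: [0.4377, -0.0722, 0.0908]
ee_rot: [1.0, -0.022, 0.001, 0.0]
wrist_force: [0.7, 0.5, 0.3]
opening: 0.0857
finger_force: 0.0
```

Run:
```python
from h import *
go(.438,-.0725,.009,-2.5)
C=cam('wrist');im=arm.capture('wrist')[:,:,::-1].copy();cv2.imwrite('pics/w5.png',im)
for X in(.386,.490):print(proj(C,[[X,-.0425,.034],[X,-.1025,.034]]).round())
```

```text
rz -0.07  x 0.03 y 0.03 z 8.18 cm t 13.75
[[277. 295.]
 [369. 291.]]
[[262. 135.]
 [369. 130.]]
```

View pics/w5.png

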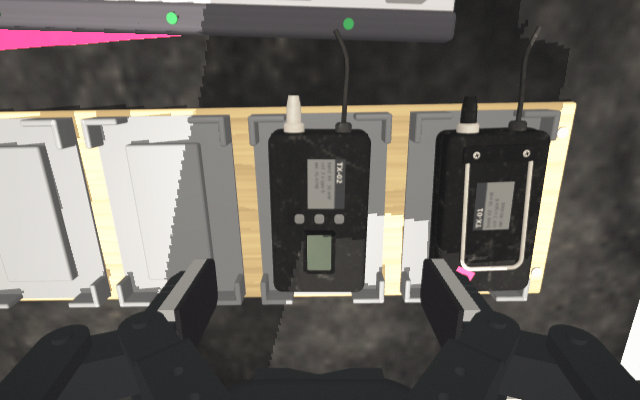

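Pack b spans rows 130 to 291 and columns 269 to 370, about 1.5 mm further in +x than predicted, so I'm taking x 0.4395. Pack a looks consistent with 0.435.

Request:
{"api": "servo_tool", "payload": {"commands": [[0,0,0,0.1,0,1,0],[0,0,0,0,0,2.2,0],[0,0,0,0,0,2,0],[0,0,0,0,0,2,0],[0,0,0,0,0,1,0],[0,0,0,0,0,0,0],[0,0,0,0,0,0,0.6],[0,0,0,0,0,0,1],[0,0,0,0,0,0,1],[0,0,0,0,0,0,1],[0,0,0,0,0,0,1]]}}

```text
time_s: 14.9
tool_pos: [0.4387, -0.0721, 0.0092]
ee_rot: [1.0, -0.022, 0.001, 0.0]
wrist_force: [-0.1, 1.8, 6.9]
opening: 0.0589
finger_force: 65.6
```

```bash
python3 -c "
from h import *
s=arm.state();print(s['tool_pos'],s['opening'],s['finger_force'],s['wrist_force'])
go(.6395,.098,.09,-4.2)"
```

```text
[ 0.43869394 -0.07212117  0.00921012] 0.058856400311014787 65.62859773635864 [-0.06440176  1.78622645  6.8911634 ]
rz 1.66  x 18.78 y -18.44 z -8.08 cm t 14.9
```

Request:
{"api": "servo_tool", "payload": {"commands": [[0,0,0,0,0,-1,1],[0,0,0,0,0,-2.2,1],[0,0,0,0,0,-2.5,1],[0,0,1.7,0,0,-2.5,1],[0,0,0,1,-1,0,1],[0,0,0,2.5,-2.5,0,1],[0,0,0,3.2,-3.1,0,1],[0,0,0,3.2,-3.2,0,1],[0,0,0,3.2,-3.2,0,1],[0,0,0,3.2,-3,0,1],[0,0,0,2.5,-2.5,0,1],[0,0,0,0,0,0,1]]}}

```text
time_s: 16.1
tool_pos: [0.6428, 0.1024, 0.0898]
ee_rot: [0.999, -0.035, 0.002, -0.001]
wrist_force: [0.3, -0.6, -2.5]
opening: 0.0585
finger_force: 65.2
```

Request:
{"api": "servo_tool", "payload": {"commands": [[0,0,0,0,0,0,1],[0,0,0,0,0,0,1]]}}

```text
time_s: 16.3
tool_pos: [0.6376, 0.0983, 0.0893]
ee_rot: [0.999, -0.037, -0.001, 0.0]
wrist_force: [-0.0, -0.0, -2.6]
opening: 0.0588
finger_force: 65.2
```

```bash
python3 -c "
from h import *
s=arm.state();print(s['tool_pos'],s['opening'],s['finger_force'],s['wrist_force'])
go(.6388,.098,.009,-4.2)"
```

```text
[0.63758833 0.09828847 0.08927039] 0.05883096581997228 65.21587014198303 [-0.01967128 -0.00956109 -2.60719736]
rz -0.02  x 0.12 y 0.02 z 8.03 cm t 16.3
```

Request:
{"api": "servo_tool", "payload": {"commands": [[0,0,0,0.1,0,1,1],[0,0,0,0,0,2,1],[0,0,0,0,0,2,1],[0,0,0,0,0,1.8,1],[0,0,0,0,0,1,1],[0,0,0,0,0,0.2,1],[0,0,0,0,0,0,1],[0,0,0,0,0,0,1]]}}

```text
time_s: 17.1
tool_pos: [0.6404, 0.0984, 0.0106]
ee_rot: [0.999, -0.037, 0.0, -0.0]
wrist_force: [-0.2, -0.7, -2.0]
opening: 0.0586
finger_force: 65.2
```

```bash
python3 -c "
from h import *
s=arm.state();print(s['tool_pos'],s['opening'],s['finger_force'],s['wrist_force'])
go(.6388,.098,.0092,-4.2)"
```

```text
[0.64035845 0.0984433  0.01059947] 0.05858857262840571 65.24876117706299 [-0.20556569 -0.68642298 -1.9842343 ]
rz -0.04  x -0.15 y 0.06 z 0.14 cm t 17.1
```

Request:
{"api": "servo_tool", "payload": {"commands": [[0,0,0,-0.1,0,0.1,1],[0,0,0,0,0,0,1],[0,0,0,0,0,0,0.5],[0,0,0,0,0,0,0],[0,0,0,0,0,0,0],[0,0,0,0,0,0,0],[0,0,0,0,0,0,0],[0,0,0,0,0,-1.5,0],[0,0,0,0,0,-3,0],[0,0,0,0,0,-3,0],[0,0,0,0,0,-1.5,0]]}}

```text
time_s: 18.2
tool_pos: [0.6407, 0.0988, 0.103]
ee_rot: [0.999, -0.037, 0.002, -0.0]
wrist_force: [0.5, 0.3, -0.0]
opening: 0.0852
finger_force: 0.0
```

Run:
```python
from h import *
go(.4355,-.175,.09,-2.5)
```

```text
rz -1.73  x -19.31 y 28.25 z 1.30 cm t 18.2
```

Request:
{"api": "servo_tool", "payload": {"commands": [[0,0,-1.7,-1,1.4,0,0],[0,0,0,-2,3,0,0],[0,0,0,-2.4,3.5,0,0],[0,0,0,-2.4,3.5,0,0],[0,0,0,-2.4,3.5,0,0],[0,0,0,-2.4,3.5,0,0],[0,0,0,-2.4,3.5,0,0],[0,0,0,-2.3,3.4,0.5,0],[0,0,0,-2,2.9,0.5,0],[0,0,0,0,0,0,0],[0,0,0,0,0,0,0],[0,0,0,0,0,0,0]]}}

```text
time_s: 19.4
tool_pos: [0.4342, -0.174, 0.0897]
ee_rot: [1.0, -0.022, 0.0, 0.0]
wrist_force: [-0.0, 0.1, 0.7]
opening: 0.0853
finger_force: 0.0
```

Run:
```python
from h import *
go(.4355,-.175,.009,-2.5)
C=cam('wrist');im=arm.capture('wrist')[:,:,::-1].copy();cv2.imwrite('pics/w6.png',im)
for X in(.3835,.4875):print(proj(C,[[X,-.145,.034],[X,-.205,.034]]).round())
```

```text
rz -0.01  x 0.13 y 0.09 z 8.07 cm t 19.4
[[278. 295.]
 [370. 291.]]
[[263. 133.]
 [370. 128.]]
```

View pics/w6.png

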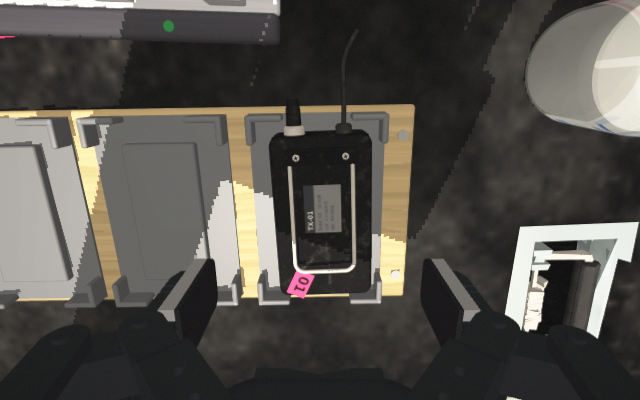

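Pack a spans rows 130 to 293 and columns 271 to 371, on prediction. The bottle (590,70) is well clear.

Request:
{"api": "servo_tool", "payload": {"commands": [[0,0,0,0.1,0.1,1,0],[0,0,0,0,0,2.1,0],[0,0,0,0,0,2,0],[0,0,0,0,0,2,0],[0,0,0,0,0,1,0],[0,0,0,0,0,0,0],[0,0,0,0,0,0,0.6],[0,0,0,0,0,0,1],[0,0,0,0,0,0,1],[0,0,0,0,0,0,1],[0,0,0,0,0,0,1]]}}

```text
time_s: 20.55
tool_pos: [0.4351, -0.1755, 0.0094]
ee_rot: [1.0, -0.022, 0.001, 0.0]
wrist_force: [-0.1, 1.3, 7.1]
opening: 0.0591
finger_force: 64.9
```

```bash
python3 -c "
from h import *
s=arm.state();print(s['tool_pos'],s['opening'],s['finger_force'],s['wrist_force'])
go(.647,.1965,.09,-4.2)"
```

```text
[ 0.43510654 -0.17554053  0.00935967] 0.059093030784348036 64.85329270362854 [-0.06410319  1.26329546  7.05523869]
rz 1.68  x 18.41 y -38.66 z -8.06 cm t 20.55
```

Request:
{"api": "servo_tool", "payload": {"commands": [[0,0,0,0,0,-1,1],[0,0,0,0,0,-2.1,1],[0,0,0,0,0,-2.5,1],[0,0,1.7,0,0,-2.5,1],[0,0,0,1,-2,0,1],[0,0,0,1.9,-4,0,1],[0,0,0,1.9,-4,0,1],[0,0,0,1.9,-4,0,1],[0,0,0,1.9,-4,0,1],[0,0,0,1.9,-4,0,1],[0,0,0,1.9,-4,0,1],[0,0,0,1.9,-4,0,1]]}}

```text
time_s: 21.75
tool_pos: [0.5996, 0.115, 0.0901]
ee_rot: [0.999, -0.037, 0.0, 0.0]
wrist_force: [1.1, -0.4, -2.0]
opening: 0.0589
finger_force: 64.8
```

Request:
{"api": "servo_tool", "payload": {"commands": [[0,0,0,1.9,-4,0,1],[0,0,0,1.5,-3,0,1],[0,0,0,0.8,-1.7,0,1],[0,0,0,0,0,0,1],[0,0,0,0,0,0,1],[0,0,0,0,0,0,1]]}}

```text
time_s: 22.35
tool_pos: [0.6466, 0.1959, 0.0894]
ee_rot: [0.999, -0.037, -0.001, 0.0]
wrist_force: [-0.6, -0.4, -1.8]
opening: 0.0588
finger_force: 64.8
```

```bash
python3 -c "
from h import *
s=arm.state();print(s['tool_pos'],s['opening'],s['finger_force'],s['wrist_force'])
go(.6468,.1965,.0093,-4.2)"
```

```text
[0.64655906 0.19589655 0.08936264] 0.05882412569705935 64.80287075042725 [-0.59990194 -0.44647077 -1.76385679]
rz -0.07  x 0.02 y -0.06 z 8.01 cm t 22.35
```

Request:
{"api": "servo_tool", "payload": {"commands": [[0,0,0,0,0,1,1],[0,0,0,0,0,2,1],[0,0,0,0,0,2,1],[0,0,0,0,0,1.8,1],[0,0,0,0,0,1,1],[0,0,0,0,0,0.2,1],[0,0,0,0,0,0,1],[0,0,0,0,0,0,1]]}}

```text
time_s: 23.15
tool_pos: [0.6476, 0.1968, 0.0093]
ee_rot: [0.999, -0.037, 0.0, -0.0]
wrist_force: [1.1, 0.7, -1.4]
opening: 0.0583
finger_force: 64.4
```

```bash
python3 -c "
from h import *
s=arm.state();print(s['tool_pos'],s['opening'],s['finger_force'],s['wrist_force'])
go(.6468,.1965,.0093,-4.2)"
```

```text
[0.64761212 0.1967869  0.00925481] 0.05831568499303451 64.41912174224854 [ 1.14408713  0.68589788 -1.35373813]
rz -0.05  x -0.08 y 0.03 z -0.00 cm t 23.15
```

Release, rise, and back off toward the rack middle for a check.

Request:
{"api": "servo_tool", "payload": {"commands": [[0,0,0,0,0,0,0.5],[0,0,0,0,0,0,0],[0,0,0,0,0,0,0],[0,0,0,0,0,0,0],[0,0,0,0,0,0,0],[0,0,0,0,0,-1.5,0],[0,0,0,0,0,-3,0],[0,0,0,0,0,-4,0],[0,0,0,0,4,-4,0],[0,0,0,0,4,-3,0],[0,0,0,0,4,-2,0],[0,0,0,0,2,0,0]]}}

```text
time_s: 24.35
tool_pos: [0.6393, 0.0594, 0.1848]
ee_rot: [0.999, -0.038, 0.004, -0.0]
wrist_force: [-0.2, 0.5, 0.1]
opening: 0.0854
finger_force: 0.0
```

Request:
{"api": "servo_tool", "payload": {"commands": [[0,0,0,0,0,0,0],[0,0,0,0,0,0,0],[0,0,0,0,0,0,0]]}}

```text
time_s: 24.65
tool_pos: [0.6373, 0.0629, 0.1797]
ee_rot: [0.999, -0.037, -0.0, -0.0]
wrist_force: [-0.4, 0.1, 0.4]
opening: 0.0854
finger_force: 0.0
```

Run:
```python
from h import *
C=cam('wrist');im=arm.capture('wrist')[:,:,::-1].copy()
t=arm.capture('top')[:,:,::-1].copy();cv2.imwrite('pics/t9.png',t);cv2.imwrite('pics/w9.png',im)
a=rectify(im,C,.034,.54,.74,-.17,.27,1700)
b=rectify(t,cam('top'),.034,.54,.74,-.17,.27,1700)
p=np.radians(-4.2);X=np.array([np.cos(p),np.sin(p)]);Y=np.array([-np.sin(p),np.cos(p)])
for v in(a,b):   # green: case outline as it must be
    for c in([.6245,-.0997],[.632,-.001],[.6395,.098],[.647,.1965]):
        q=np.array([np.array(c)+i*X+j*Y for i,j in((.052,.03),(.052,-.03),(-.052,-.03),(-.052,.03))])
        cv2.polylines(v,[np.int32(np.c_[(.27-q[:,1]),(.74-q[:,0])]*1700)],True,(0,255,0),1)
o=np.vstack([a,b]);o=cv2.resize(o,None,fx=min(1,600/o.shape[0]),fy=min(1,600/o.shape[0]));cv2.imwrite('pics/chk.png',o);print(o.shape)
```

```text
(600, 662, 3)
```

View pics/chk.png

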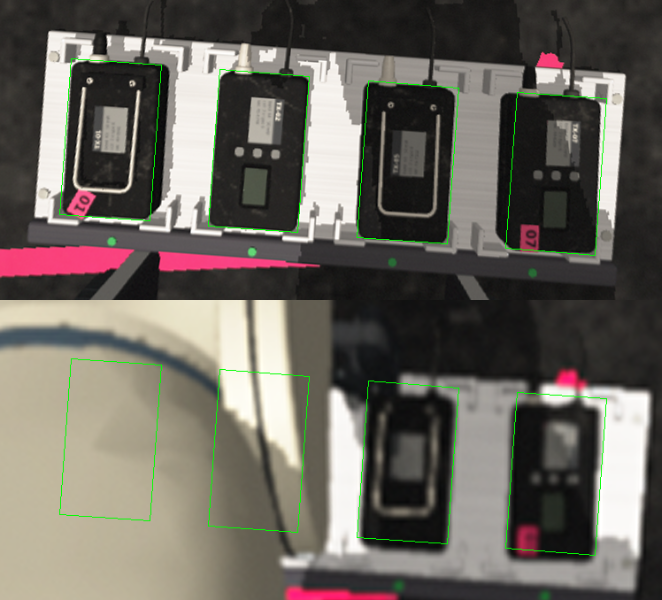

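The check view shows all four cases on their expected outlines to about 2 mm. The left-to-right order is a, b, c, d, the reverse of the cradles, with every pack inside its stops, aerial away from the robot and the gripper clear. The top view agrees for c and d, and the arm hides a and b there. Handing in.

```bash
python3 -c "
from cell import arm
print(arm.hand_in())"
```

```text
the job is handed in; nothing more can be done
None
```

All four packs are released in the charging rack in reverse order (a, b, c, d from the left), each within about 2 mm of its bay's home point in the last wrist picture, the bottle was not touched, and the job was handed in at about 25 s; the hand-in returned no verdict.

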